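Seat a lens barrel in a V-block against its end stop and hold it pressed

TASK

Pick the lens barrel off its two-rod rest and lay it gently in the V-block at least a centimetre short of the end stop, then slide it along the V until you feel it meet the stop. Finish with it against the stop and lying true in the V, holding it down with roughly 10 to 15 N so that it bears on both faces of the V, as for the adhesive to set: the program ends while you are still holding it pressed. Do not ram the barrel into the block or the stop, and leave the things around alone.

Things in the scene. Friction and masses are not known exactly. Their poses are not given: they have to be found in the camera images.
- lens_barrel: the lens barrel: a plain grey cylinder, 44 mm in diameter and 90 mm long with two fine grooves and a glass at each end, about 0.12 kg (varies by a fifth). Origin at its middle, on its axis; x runs along the axis (it may roll about x; both ends are alike). It starts lying on the two rods of the rest, its axis 34 mm above the worktop.
- rod_rest: the rest where the barrel starts: white base 120 x 60 x 6 mm with two 8 mm steel rods along x, 28 mm apart, tops 16 mm high. Fixed to the worktop. Origin at the centre of its underside, x along the rods, z up.
- v_block: the V-block, fixed: aluminium base 210 (x) x 90 (y) x 12 mm with a 90 degree V, open above, 180 mm along x (x = -90 to +90). Origin at the centre of the underside, x along the V towards the end stop, z up. A seated barrel's axis lies at y = 0, z = 48 mm. The rail is under 42 mm wide, its upper edges 35 mm high, nothing beside it: fingers gripping mid-barrel at or just above its axis clear it.
- v_left: the V's face on the +y side, steel, 180 mm long, sloping 45 degrees; ground smooth, so the barrel slides easily along it (friction about 0.2); part of the V-block, same origin and axes as v_block.
- v_right: the V's face on the -y side; as v_left, same origin and axes as v_block.
- end_stop: the end stop: steel plate 30 mm wide, top 58 mm above the worktop, on a bridge clamped across the V near its +x end, at a different place along the V each time. Fixed. Origin at worktop height straight below its flat contact face, which looks along -x, down the V; axes parallel to the V-block's. A barrel against it has its middle at x = -45 mm in this frame.
- dropper_4: bystander: small dropper bottle, 24 mm wide, 62 mm tall, behind the work; leave alone. Origin at the centre of its underside.
- petri_1: bystander: petri dish, 62 mm wide, 13 mm tall, behind the work; leave alone. Origin at the centre of its underside.
- bench_timer: bystander: bench timer lying flat at the left of the work, 60 x 70 x 16 mm; leave alone. Origin at the centre of its underside.
- marker_pen: bystander: marker pen lying at the right of the work, 135 mm long; leave alone. Origin at the middle of its underside.
Mind the look-alikes: they are no part of the job. Of the things that look like the lens_barrel, the smaller one is meant. Of the things that look like the v_block, the larger one is meant.

How it is judged:
By the outcome, as a careful person would: the job done as asked, in the order asked, and still so for the second after the job is handed in, while the arm keeps its last pose, push and grip.
It also fails if it takes over 64 s, if anything falls off the work surface, if the arm or the gripper's body presses on something with over 40 N, if the wrist force passes 120 N, or if a joint passes its speed limit or range.

ROBOT

A 6-joint arm with a two-finger parallel gripper is mounted at the origin on a cart in front of the work surface, level with it; the furniture and walls round the work are solid. World frame = base frame: x ahead of the robot, y to its left, z up, the work surface at z = 0. Lengths are in m, angles in rad, forces in N, time in s.
With the tool pointing down it reaches from about 0.275 to 0.825 m from the base axis. Payload 4.9 kg.
Tool frame: the origin (TCP) lies on the centre line of the jaws, within the pads' length; the fingertips stand 25 mm ahead of it and the grasp point (between the pads) lies 6 mm ahead of it; z points along the fingers, y is the direction in which the jaws open and shut (so a half turn about z gives the same grasp; the last joint's range is limited). The gripper opens to 85 mm and grips with 20 to 120 N. Pads are 22 mm wide; open, the fingers measure 114 mm over their backs; the gripper's body (76 mm by 85 mm) begins 54 mm behind the grasp point. The pads swing forward as they close: fully open they stand 13 mm farther back than shut.
Start: joints at [1.191, 0.326, -0.193, 1.052, 0, 1.437], TCP at [0.134, 0.533, 0.23] pointing down, gripper open.
Joint ranges: [-2.65, 2.65], [-0.97, 1.79], [-1.3, 1.35], [-1.93, 2.1], [-1.47, 1.37], [-3.14, 3.14]. Speed limits (rad/s): [2.57, 2.57, 3.14, 3.14, 3.14, 3.14].

INTERFACE

Orientations are given as a rotation vector (axis times angle).
In Python, from plant import readout, eyes, ticket gives the robot as it stands.
- The arm moves only by the tool step_arm, never from a script. Its argument "targets" is a list of rows, each an object with "twist": the turn, a rotation vector about the tool's x, y, z in degrees, a list of three; "translation": the shift along the tool's x, y, z in m, a list of three; "jaw": the closure, from 0 (fully open) to 1 (shut). A call has 1 to 5 rows; each row is the pose to reach, as a shift and turn from the pose measured when the call began, along the tool's axes at that moment; what a row does not reach only later rows make up. A row lasts 1/8 s, in which the tool goes at most 62.5 mm and 10.7 degrees, less where a joint would pass 70% of its speed; a pose out of reach is approached as far as the arm can. A call with a gripper value outside its range is refused whole. The fingers move at their own pace and stop on an object; "squeeze" is the grip in N (left out, the last holds). Time passes only in rows, so rows that repeat a pose let the fingers close. It gives the time, the measured TCP pose, the force and the opening at its end, in the units of the state.
- readout.state(): the state, without advancing time (a new reading comes with each control period).
- eyes.grab_frame(name): name is "scene" or "top" or "wrist"; returns a dict with "image" (480x640x3 uint8, blue, green, red), "z_map" (480x640 float32, m along the optical axis (not along the pixel's ray), 0 where there is no reading), "vertical_fov" (degrees; the focal length in pixels is half the picture's height over the tangent of half this angle, whatever the lens; pixels are square), "cx", "cy" (the principal point, pixels), "position" and "attitude" of the camera in the world. Camera axes: x right, y down, z forward; pixel columns grow to the right and rows downward; lengths in m; the calibration is good to about 2 mm. A picture is of the moment at which its call begins.
- ticket.job_done(): hands the job in, once; it reports no verdict.
The state is a dict: "time_s": time; "q": joint angles; "joint_velocities": joint speeds; "joint_efforts": joint torques, N m; "tcp_pos": TCP position; "tool_rot": TCP orientation; "force": force on the tool from outside, world axes, zero at the start; "moment": the same for the moment, N m; "gripper_width": opening from 0.0 (shut) to 1.0 (fully open).
Only numpy, scipy, OpenCV 4.12 (cv2) and the standard library are available. Lean on these libraries where they do the work, as an engineer would, in place of code of your own. Each camera call takes 0.05 s, during which the arm holds its last target. There are 200 camera calls.

## Working session

There is one attempt and no reset: what is moved stays moved. The work goes in short steps, Python scripts to look and compute and a tool call to move; the robot and the scene stay as the last step left them, time stands still between calls to the robot, and variables do not carry over. Pictures are saved under pics/ and viewed, about 8 in all and at most 12, crops included, and the job is handed in when it is done.

Besides the shell and the picture viewer there is one more tool, called after "Emit:" as name(argument=value, ...), one argument or row to a line, values as JSON. step_arm: Moves the arm, as the interface text tells. Its arguments: {"type":"object","properties":{"targets":{"type":"array","items":{"type":"object","properties":{"twist":{"type":"array","items":{"type":"number"}},"translation":{"type":"array","items":{"type":"number"}},"jaw":{"type":"number"}}}},"squeeze":{"type":"number"}},"required":["targets"]}

```bash
ls; mkdir -p pics; cat > h.py <<'E'
import numpy as np, cv2
from scipy.spatial.transform import Rotation as R
from plant import readout, eyes, ticket
def Rm(a):
    a=np.array(a,float)
    return a if a.shape==(3,3) else R.from_rotvec(a).as_matrix()
def grab(n):
    f=eyes.grab_frame(n); f['f']=240/np.tan(np.radians(f['vertical_fov'])/2); return f
def cloud(f):
    z=f['z_map']; v,u=np.mgrid[:480,:640]
    P=np.stack([(u-f['cx'])/f['f']*z,(v-f['cy'])/f['f']*z,z],-1)@Rm(f['attitude']).T+np.array(f['position'])
    P[z==0]=np.nan; return P
def ray(f,u,v,h):
    d=Rm(f['attitude'])@np.array([(u-f['cx'])/f['f'],(v-f['cy'])/f['f'],1]); p=np.array(f['position'])
    return p+d*(h-p[2])/d[2]
E
python3 - <<'E'
from h import *
s=readout.state(); print(s)
for n in ('scene','top'):
    f=grab(n); cv2.imwrite(f'pics/{n}1.png',f['image']); print(n,f['position'],f['attitude'],f['f'],f['cx'],f['cy'],(f['z_map']>0).mean())
    np.savez(f'{n}1.npz',**f)
E
```

```text
pics
{'time_s': 0.0, 'q': array([ 1.19079149e+00,  3.26971026e-01, -1.93590742e-01,  1.05201402e+00,
       -1.90892051e-05,  1.43659109e+00]), 'joint_velocities': array([-0.00135953,  0.00055084, -0.00023747,  0.000631  , -0.00072079,
        0.00172961]), 'joint_efforts': array([-3.81812715e-04, -4.43391716e+01,  2.62441260e+01,  1.51727046e-02,
       -1.32514683e-04,  6.78335596e-06]), 'tcp_pos': array([0.13360671, 0.53291038, 0.22908447]), 'tool_rot': array([-3.85076506e-01, -3.11746472e+00,  2.71054845e-03]), 'force': array([0.50624978, 0.7048839 , 0.08700458]), 'moment': array([0.01937959, 0.01416013, 0.04301054]), 'gripper_width': 0.998592191419523}
scene [-0.0486684  -0.54657235  0.62474491] [-1.99144825  0.94650363 -0.51619718] 449.1545924726043 318.34147407758445 243.08026071814592 0.9958268229166667
top [ 0.36797729 -0.01622185  1.38001267] [-2.12854075  2.14893115 -0.16176768] 596.3737315113134 314.9499026919279 238.99125901120223 0.9959798177083333
```

View pics/scene1.png

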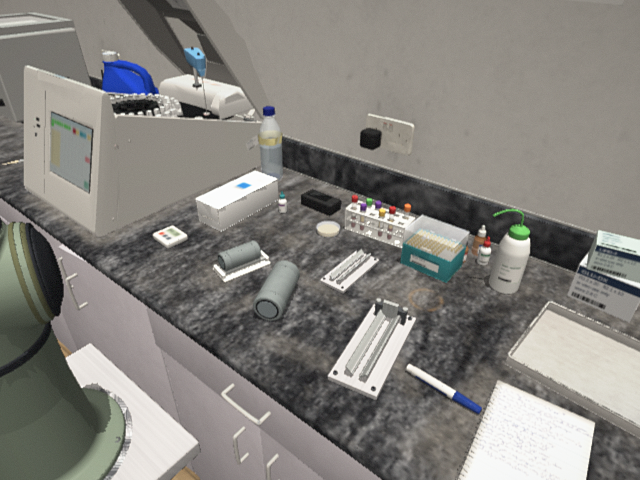

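View pics/top1.png

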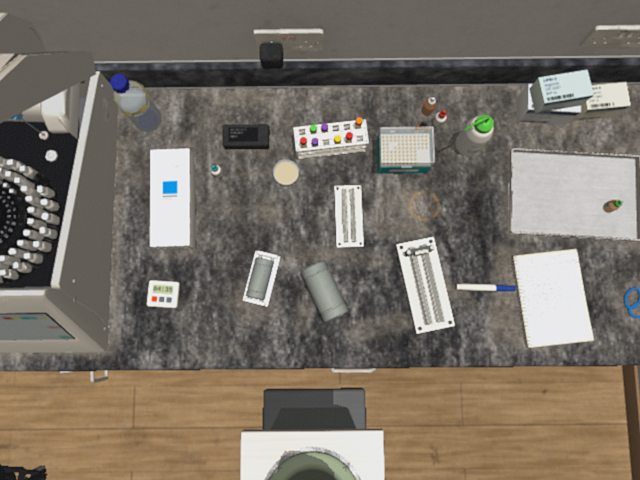

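The top view shows the small barrel on its rest at (262,278), a larger look-alike barrel at (325,290), the large V-block at (425,285) with its stop bridge near (415,250), and a small V-block at (349,215). The scene view agrees, with barrel (240,253) and V-block (375,345). Next I'll measure these in both views.

```bash
python3 - <<'E'
from h import *
def load(n): return dict(np.load(f'{n}1.npz'))
T,S=load('top'),load('scene')
for n,f,bb in (('top',T,(235,245,290,310)),('scene',S,(205,230,280,285))):
    P=cloud(f);u0,v0,u1,v1=bb
    Q=P[v0:v1,u0:u1].reshape(-1,3);
    b=Q[(Q[:,2]>.040)&(Q[:,2]<.08)]
    print(n,'barrel n',len(b),b.mean(0).round(4),'zmax',np.percentile(b[:,2],[50,95,99]).round(4), 'table',np.nanpercentile(Q[:,2],5))
    r=cv2.minAreaRect((b[:,:2]*1000).astype(np.float32)); print(r)
for n,f,bb in (('top',T,(385,225,465,345)),('scene',S,(320,285,425,405))):
    P=cloud(f);u0,v0,u1,v1=bb; Q=P[v0:v1,u0:u1].reshape(-1,3)
    for lo,hi in ((.008,.016),(.027,.040),(.045,.07)):
        b=Q[(Q[:,2]>lo)&(Q[:,2]<hi)]
        r=cv2.minAreaRect((b[:,:2]*1000).astype(np.float32)); print(n,lo,hi,len(b),b.mean(0).round(4),np.median(b[:,2]).round(4),r)
# upscaled crops
a=cv2.resize(T['image'][225:345,380:470],None,fx=5,fy=5,interpolation=cv2.INTER_CUBIC)
b=cv2.resize(S['image'][285:405,320:430],None,fx=5,fy=5,interpolation=cv2.INTER_CUBIC)
b=b[:,:]
c=np.zeros((600,450,3),np.uint8);c[:a.shape[0],:a.shape[1]]=a
cv2.imwrite('pics/crop.png',cv2.resize(np.hstack([c,b]),None,fx=.8,fy=.8))
E
```

```text
top barrel n 735 [0.4898 0.1146 0.0518] zmax [0.0523 0.0586 0.06  ] table -0.004093765763879652
((490.40478515625, 115.220458984375), (42.57097625732422, 91.34953308105469), 75.8865737915039)
scene barrel n 758 [0.4776 0.0669 0.0526] zmax [0.0537 0.0611 0.0621] table -0.001476792894253759
((482.5636291503906, 42.80229949951172), (186.2273712158203, 90.77906036376953), 86.78626251220703)
top 0.008 0.016 2028 [ 0.4699 -0.262   0.012 ] 0.012 ((478.2962341308594, -264.6017761230469), (176.28492736816406, 274.01824951171875), 87.15837860107422)
top 0.027 0.04 714 [ 0.4707 -0.2632  0.0321] 0.0319 ((476.8851013183594, -265.3625793457031), (180.98060607910156, 59.59552764892578), 15.061938285827637)
top 0.045 0.07 139 [ 0.5488 -0.2463  0.0521] 0.0509 ((549.1227416992188, -246.8185577392578), (16.23436164855957, 63.00241470336914), 12.535902976989746)
scene 0.008 0.016 2881 [ 0.4538 -0.2748  0.0119] 0.0119 ((499.1429443359375, -245.20236206054688), (288.6671142578125, 166.69171142578125), 35.879005432128906)
scene 0.027 0.04 918 [ 0.4693 -0.2638  0.0319] 0.032 ((470.1295166015625, -270.17962646484375), (172.00079345703125, 62.48377990722656), 14.921900749206543)
scene 0.045 0.07 183 [ 0.5439 -0.2505  0.0517] 0.0508 ((546.260009765625, -249.3652801513672), (17.270517349243164, 63.235252380371094), 8.571403503417969)
```

View pics/crop.png

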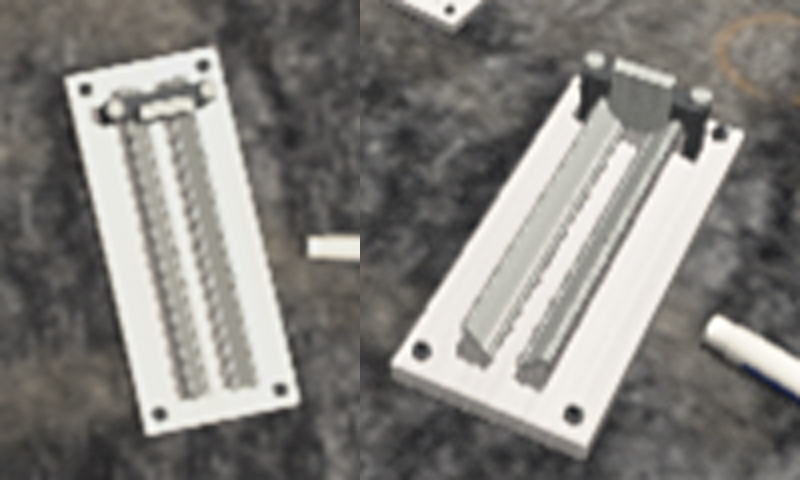

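The crop shows the V running up-left. The stop plate with its two bridge posts is at its far end, at about (165,105) in the left half and (640,90) in the right half. Next I'll do the mask-based ray casts.

```bash
python3 - <<'E'
from h import *
def load(n): return dict(np.load(f'{n}1.npz'))
def rect(f,bb,h,thr=170):
    u0,v0,u1,v1=bb; im=f['image'][v0:v1,u0:u1]; m=((im.min(2)>thr)*255).astype(np.uint8)
    m=cv2.morphologyEx(m,cv2.MORPH_CLOSE,np.ones((3,3)))
    c=max(cv2.findContours(m,cv2.RETR_EXTERNAL,cv2.CHAIN_APPROX_NONE)[0],key=cv2.contourArea).reshape(-1,2)
    c=cv2.convexHull(c).reshape(-1,2)
    W=np.array([ray(f,u+u0,v+v0,h)[:2] for u,v in c])*1000
    return cv2.minAreaRect(W.astype(np.float32))
T,S=load('top'),load('scene')
print('vbase top',rect(T,(385,225,456,345),.012)); print('vbase scene',rect(S,(320,285,425,400),.012,140))
print('rest top',rect(T,(238,245,285,310),.006,170)); print('rest scene',rect(S,(205,235,275,285),.006,140))
yaw=np.radians(14.5)
# barrel: cylinder fit cross-section from both clouds, limited region
from scipy.optimize import least_squares
for n,f in (('top',T),('scene',S)):
    P=cloud(f).reshape(-1,3)
    q=P[(abs(P[:,0]-.49)<.075)&(abs(P[:,1]-.115)<.05)&(P[:,2]>.036)&(P[:,2]<.075)]
    fun=lambda p:(np.hypot((q[:,0]-.49)*-np.sin(p[2])+(q[:,1]-p[0])*np.cos(p[2]),q[:,2]-p[1])-.022)
    s=least_squares(fun,[.115,.034,-.25],loss='soft_l1',f_scale=.002)
    y,z,a=s.x; t=(q[:,0]-.49)*np.cos(a)+(q[:,1]-y)*np.sin(a); lo,hi=np.percentile(t,[1,99])
    print(n,len(q),'z',z,'yaw',np.degrees(a),'ctr',.49+(lo+hi)/2*np.cos(a),y+(lo+hi)/2*np.sin(a),'len',hi-lo)
    # V rail tops
    q=P[(abs(P[:,0]-.47)<.11)&(abs(P[:,1]+.263)<.055)&(P[:,2]>.031)&(P[:,2]<.0375)]
    r=cv2.minAreaRect((q[:,:2]*1000).astype(np.float32));print(' rail',r,len(q))
    q=P[(abs(P[:,0]-.55)<.05)&(abs(P[:,1]+.25)<.06)&(P[:,2]>.053)&(P[:,2]<.065)]
    print(' stop top',len(q),q.mean(0),cv2.minAreaRect((q[:,:2]*1000).astype(np.float32)))
# things near the start: arm clearance
P=cloud(T).reshape(-1,3); q=P[(P[:,2]>.1)&(P[:,0]>0.0)&(P[:,0]<.8)&(P[:,1]>-.5)]
H,_,_=np.histogram2d(q[:,0],q[:,1],bins=[np.arange(0,.85,.1),np.arange(-.5,.9,.1)])
print(H.astype(int))
E
```

```text
vbase top ((474.81439208984375, -263.4354553222656), (209.8997802734375, 91.19767761230469), 11.182252883911133)
vbase scene ((474.1373596191406, -263.46673583984375), (212.37940979003906, 90.47455596923828), 11.006561279296875)
rest top ((493.86322021484375, 113.60136413574219), (60.4978141784668, 120.9656753540039), 75.68933868408203)
rest scene ((504.4904479980469, 131.16859436035156), (112.3624038696289, 133.7285614013672), 73.37830352783203)
top 771 z 0.03370177353527729 yaw -14.69043812055587 ctr 0.49026481313557174 0.11579764303825187 len 0.08910750000116002
 rail ((476.17669677734375, -262.7301025390625), (180.98060607910156, 54.14323806762695), 15.061938285827637) 383
 stop top 57 [ 0.5459269  -0.24670091  0.05759448] ((546.8857421875, -247.22726440429688), (11.909246444702148, 55.81294631958008), 10.257547378540039)
scene 598 z 0.033333708979326235 yaw -14.4058188041344 ctr 0.48821619090471924 0.11429285447614672 len 0.08919120489306909
 rail ((467.96246337890625, -270.6466369628906), (166.3590850830078, 62.27031707763672), 14.921900749206543) 538
 stop top 69 [ 0.54247167 -0.25108914  0.05686142] ((543.7645874023438, -250.23995971679688), (11.01856803894043, 29.742284774780273), 11.133638381958008)
[[   0    0    0    0    0    0    0    0    0    0    0    0    0]
 [   0    0    0    0    0    0    0    0    0  446  151    0    0]
 [   0    0    0    0    0    0    0    0    0    0    0    0    0]
 [   0    0    0    0    0    0    0    0    0  844 1246  294    0]
 [   0    0    0    0    0    0    0    0    0 3044 1808   84    0]
 [   0    0    0    0    0    0    0    0    0 1985 3013    5    0]
 [   0    0    0    0    0    0    0    0    0 1840 2765  131    0]
 [   3  310   67   42    3    5    0    0    0 3853 2397  697    0]]
```

```bash
cat >> h.py <<'E'
def goal(p,yaw_deg,flip=0):
    """tool down, tool x along +/- (object x at yaw)"""
    a=np.radians(yaw_deg+180*flip); x=np.array([np.cos(a),np.sin(a),0]); z=np.array([0,0,-1.])
    return np.array(p,float),np.stack([x,np.cross(z,x),z],1)
def row(p,yaw,flip=0,show=True):
    s=readout.state(); Rt=Rm(s['tool_rot']); P,G=goal(p,yaw,flip)
    t=Rt.T@(P-s['tcp_pos']); w=np.degrees(R.from_matrix(Rt.T@G).as_rotvec())
    if show: print('trans',t.round(4),'twist',w.round(2))
    return t,w
def st():
    s=readout.state(); Rt=Rm(s['tool_rot']); print('t',s['time_s'].__round__(2),'tcp',s['tcp_pos'].round(4),'x',Rt[:,0].round(3),'z',Rt[:,2].round(3),'F',s['force'].round(2),'M',s['moment'].round(2),'q',s['q'].round(2),'w',round(s['gripper_width'],3))
E
python3 - <<'E'
from h import *
st()
for fl in (0,1):
    for p in ((.22,.28,.23),(.489,.115,.16)): row(p,-14.5,fl)
E
```

```text
t 0.1 tcp [0.1336 0.533  0.2292] x [-0.97   0.243  0.   ] z [-0.001 -0.001 -1.   ] F [ 0.4   0.68 -0.31] M [-0.01  0.04 -0.  ] q [ 1.19  0.33 -0.19  1.05 -0.    1.44] w 1.002
trans [-0.1453 -0.2244 -0.0005] twist [ 2.0000e-02 -1.4000e-01 -1.7958e+02]
trans [-0.4464 -0.3188  0.0696] twist [ 2.0000e-02 -1.4000e-01 -1.7958e+02]
trans [-0.1453 -0.2244 -0.0005] twist [-0.09 -0.01  0.42]
trans [-0.4464 -0.3188  0.0696] twist [-0.09 -0.01  0.42]
```

Emit:
step_arm(
  targets=[
    {"translation":[-0.03,-0.045,0],"twist":[0,0,0],"jaw":0.2},
    {"translation":[-0.06,-0.09,0],"twist":[0,0,0],"jaw":0.2},
    {"translation":[-0.09,-0.14,0],"twist":[0,0,0],"jaw":0.2},
    {"translation":[-0.12,-0.185,0],"twist":[0,0,0],"jaw":0.2},
    {"translation":[-0.15,-0.22,0],"twist":[0,0,0],"jaw":0.2},
  ],
  squeeze=40,
)

```text
time_s: 0.72
tcp_pos: [0.2254, 0.2812, 0.2293]
tool_rot: [-0.385, -3.117, 0.003]
force: [0.6, 0.1, 0.9]
gripper_width: 0.799
```

Emit:
step_arm(
  targets=[
    {"translation":[-0.05,-0.015,0],"twist":[0,0,0],"jaw":0.2},
    {"translation":[-0.1,-0.03,0.01],"twist":[0,0,0],"jaw":0.2},
    {"translation":[-0.15,-0.045,0.02],"twist":[0,0,0],"jaw":0.2},
    {"translation":[-0.2,-0.06,0.03],"twist":[0,0,0],"jaw":0.2},
    {"translation":[-0.25,-0.08,0.04],"twist":[0,0,0],"jaw":0.2},
  ],
)

```text
time_s: 1.35
tcp_pos: [0.4496, 0.1416, 0.1888]
tool_rot: [-0.385, -3.117, 0.003]
force: [1.7, 1.6, 0.1]
gripper_width: 0.795
```

```bash
python3 - <<'E'
from h import *
st(); row((.489,.115,.16),-14.5,1)
f=grab('wrist'); cv2.imwrite('pics/w1.png',f['image']); np.savez('w1.npz',**f); print(f['position'],(f['z_map']>0).mean())
E
```

```text
t 1.35 tcp [0.4496 0.1416 0.1888] x [-0.97   0.243  0.001] z [-0.001 -0.002 -1.   ] F [1.68 1.65 0.06] M [ 0.01 -0.02 -0.  ] q [ 0.15  0.22 -0.45  0.9  -0.    0.39] w 0.795
trans [-0.0447 -0.0162  0.0288] twist [-0.1  -0.03  0.43]
[0.37693337 0.16053814 0.33310497] 0.9958919270833333
```

View pics/w1.png

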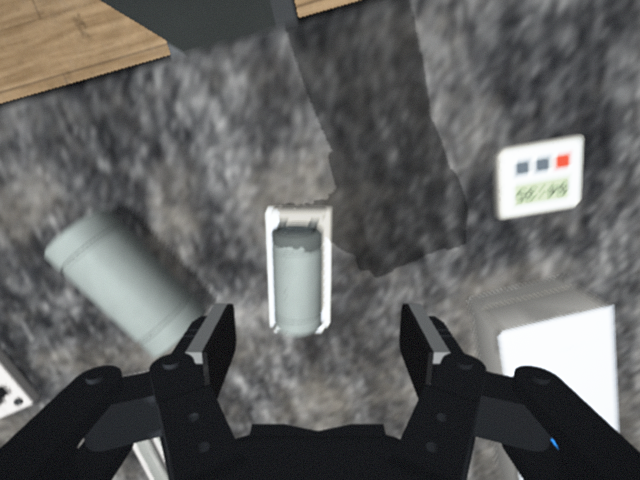

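The wrist view shows the barrel at (298,280) on its rest, parallel to the fingers and slightly left of the jaw centre at about (318,340). The large barrel at (125,285) is clear of the fingers. I'll measure the barrel from this depth map.

```bash
cat >> h.py <<'E'
from scipy.optimize import least_squares
def cyl(P,c,zmin,zmax,yaw,rad=.07,w=.035):
    P=P.reshape(-1,3); d=P[:,:2]-np.array(c); a=np.radians(yaw)
    l=d@[np.cos(a),np.sin(a)]; m=d@[-np.sin(a),np.cos(a)]
    q=P[(abs(l)<rad)&(abs(m)<w)&(P[:,2]>zmin)&(P[:,2]<zmax)]
    fun=lambda p:np.hypot((q[:,0]-c[0])*-np.sin(p[2])+(q[:,1]-c[1])*np.cos(p[2])-p[0],q[:,2]-p[1])-.022
    s=least_squares(fun,[0,zmin,a],loss='soft_l1',f_scale=.001); o,z,b=s.x
    t=(q[:,0]-c[0])*np.cos(b)+(q[:,1]-c[1])*np.sin(b); lo,hi=np.percentile(t,[.5,99.5]); k=(lo+hi)/2
    print('cyl n',len(q),'ctr',(c[0]+k*np.cos(b)-o*np.sin(b)).round(4),(c[1]+k*np.sin(b)+o*np.cos(b)).round(4),'z',z.round(4),'yaw',np.degrees(b).round(2),'len',(hi-lo).round(4),'resid',np.median(abs(s.fun)).round(5))
E
python3 - <<'E'
from h import *
f=dict(np.load('w1.npz')); cyl(cloud(f),(.489,.115),.036,.065,-14.5)
row((.489,.115,.16),-14.5,1)
E
```

```text
cyl n 5155 ctr 0.4877 0.1159 z 0.0337 yaw -14.17 len 0.0894 resid 0.00039
trans [-0.0387 -0.0137  0.0281] twist [-0.24  0.23  0.16]
```

Emit:
step_arm(
  targets=[
    {"translation":[-0.038,-0.0135,0.03],"twist":[0,0,0.5],"jaw":0.2},
    {"translation":[-0.038,-0.0135,0.055],"twist":[0,0,0.5],"jaw":0.2},
    {"translation":[-0.038,-0.0135,0.08],"twist":[0,0,0.5],"jaw":0.2},
    {"translation":[-0.038,-0.0135,0.1],"twist":[0,0,0.5],"jaw":0.2},
    {"translation":[-0.038,-0.0135,0.1],"twist":[0,0,0.5],"jaw":0.2},
  ],
)

```text
time_s: 2.02
tcp_pos: [0.4867, 0.1149, 0.0866]
tool_rot: [-0.406, -3.115, 0.009]
force: [0.4, 0.7, 0.3]
gripper_width: 0.799
```

```bash
python3 - <<'E'
from h import *
st(); row((.488,.1155,.041),-14.2,1)
E
```

```text
t 2.02 tcp [0.4867 0.1149 0.0866] x [-0.967  0.256 -0.   ] z [-0.001 -0.005 -1.   ] F [0.41 0.72 0.28] M [-0.04 -0.05  0.03] q [ 0.09  0.39 -0.52  0.67 -0.01  0.35] w 0.799
trans [-0.0011  0.0012  0.0456] twist [-0.32  0.01 -0.64]
```

Emit:
step_arm(
  targets=[
    {"translation":[-0.001,0.001,0.016],"twist":[-0.3,0,-0.6],"jaw":0.2},
    {"translation":[-0.001,0.001,0.032],"twist":[-0.3,0,-0.6],"jaw":0.2},
    {"translation":[-0.001,0.001,0.0455],"twist":[-0.3,0,-0.6],"jaw":0.2},
    {"translation":[-0.001,0.001,0.0455],"twist":[-0.3,0,-0.6],"jaw":0.35},
    {"translation":[-0.001,0.001,0.0455],"twist":[-0.3,0,-0.6],"jaw":0.42},
  ],
  squeeze=25,
)

```text
time_s: 2.65
tcp_pos: [0.4883, 0.1155, 0.0416]
tool_rot: [0.389, 3.117, -0.0]
force: [0.8, -0.1, -0.7]
gripper_width: 0.58
```

Emit:
step_arm(
  targets=[
    {"translation":[0,0,0],"twist":[0,0,0],"jaw":0.6},
    {"translation":[0,0,0],"twist":[0,0,0],"jaw":0.6},
    {"translation":[0,0,0],"twist":[0,0,0],"jaw":0.7},
  ],
)

```text
time_s: 3.02
tcp_pos: [0.4886, 0.1148, 0.0423]
tool_rot: [0.39, 3.116, -0.002]
force: [-1.8, -2.7, 6.1]
gripper_width: 0.417
```

```bash
python3 - <<'E'
from h import *
st()
E
```

```text
t 3.02 tcp [0.4886 0.1148 0.0423] x [-0.969  0.246 -0.002] z [ 0.002 -0.002 -1.   ] F [-1.79 -2.69  6.11] M [-0.79  0.45  0.02] q [ 0.08  0.45 -0.56  0.56 -0.    0.33] w 0.417
```

Emit:
step_arm(
  targets=[
    {"translation":[0,0,0],"twist":[0,0,0],"jaw":0.7},
  ],
)

```text
time_s: 3.15
tcp_pos: [0.4886, 0.1148, 0.0426]
tool_rot: [0.39, 3.115, -0.002]
force: [0.7, -0.6, 0.0]
gripper_width: 0.417
```

```bash
python3 - <<'E'
from h import *
st()
f=grab('wrist'); cv2.imwrite('pics/w2.png',f['image']); np.savez('w2.npz',**f); st()
f=grab('scene'); P=cloud(f); cyl(P,(.488,.115),.036,.065,-14.2)
E
```

```text
t 3.15 tcp [0.4886 0.1148 0.0426] x [-0.969  0.247 -0.002] z [ 0.002 -0.002 -1.   ] F [ 0.72 -0.61  0.01] M [-0.06  0.05 -0.04] q [ 0.08  0.45 -0.56  0.56 -0.    0.33] w 0.417
t 3.2 tcp [0.4887 0.1149 0.0425] x [-0.969  0.246 -0.002] z [ 0.002 -0.001 -1.   ] F [-1.15 -0.57  2.85] M [-0.24  0.24 -0.03] q [ 0.08  0.45 -0.56  0.56 -0.    0.33] w 0.413
cyl n 577 ctr 0.4887 0.1147 z 0.0343 yaw -14.18 len 0.0904 resid 0.00151
```

View pics/w2.png

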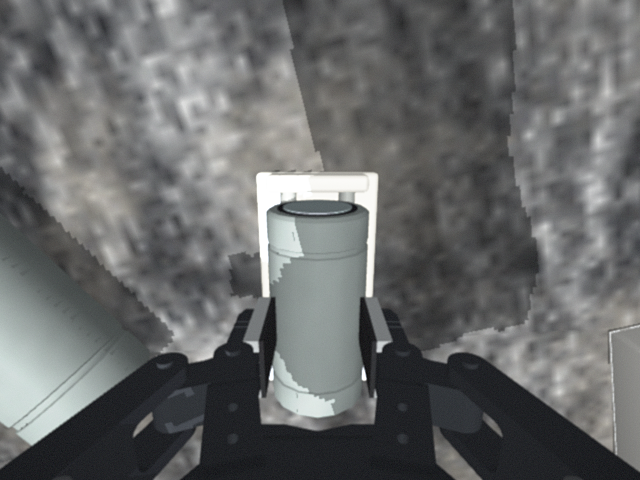

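The barrel is centred between the pads, with its near end at (318,210) and the pads at (262,345) and (378,345). I'll lift it now.

Emit:
step_arm(
  targets=[
    {"translation":[0,0,-0.01],"twist":[0,0,0],"jaw":0.7},
    {"translation":[0,0,-0.04],"twist":[0,0,0],"jaw":0.7},
    {"translation":[0,0,-0.08],"twist":[0,0,0],"jaw":0.7},
    {"translation":[0,0,-0.12],"twist":[0,0,0],"jaw":0.7},
    {"translation":[0,0,-0.15],"twist":[0,0,0],"jaw":0.7},
  ],
  squeeze=35,
)

```text
time_s: 3.88
tcp_pos: [0.4889, 0.1155, 0.1949]
tool_rot: [0.389, 3.113, -0.0]
force: [0.3, -0.1, -1.6]
gripper_width: 0.407
```

```bash
python3 - <<'E'
from h import *
st()
a=np.radians(11.1); c=np.array([.4745,-.2635]); 
for vx in (-.01,): row((*(c+vx*np.array([np.cos(a),np.sin(a)])),.19),11.1,1)
row((.38,-.28,.19),11.1,1)
E
```

```text
t 3.88 tcp [0.4889 0.1155 0.1949] x [-0.969  0.246 -0.004] z [ 0.004 -0.001 -1.   ] F [ 0.3  -0.06 -1.63] M [-0.   -0.08  0.02] q [ 0.09  0.26 -0.37  0.93 -0.    0.33] w 0.407
trans [-0.0702 -0.3752  0.005 ] twist [-2.000e-02  2.300e-01 -2.535e+01]
trans [ 0.0082 -0.4102  0.0047] twist [-2.000e-02  2.300e-01 -2.535e+01]
```

Emit:
step_arm(
  targets=[
    {"translation":[-0.02,-0.045,0],"twist":[0,0,-5],"jaw":0.7},
    {"translation":[-0.045,-0.09,0],"twist":[0,0,-10],"jaw":0.7},
    {"translation":[-0.07,-0.135,0],"twist":[0,0,-15],"jaw":0.7},
    {"translation":[-0.095,-0.18,0],"twist":[0,0,-20],"jaw":0.7},
    {"translation":[-0.12,-0.225,0],"twist":[0,0,-25],"jaw":0.7},
  ],
)

```text
time_s: 4.5
tcp_pos: [0.5504, -0.1334, 0.1958]
tool_rot: [-0.299, 3.122, -0.0]
force: [0.8, -0.4, -1.2]
gripper_width: 0.402
```

```bash
python3 - <<'E'
from h import *
st(); row((.582,-.242,.2),11.1,1)
E
```

```text
t 4.5 tcp [ 0.5504 -0.1334  0.1958] x [-0.982 -0.19  -0.005] z [ 0.005  0.    -1.   ] F [ 0.85 -0.39 -1.21] M [ 0.04 -0.13 -0.01] q [-0.37  0.38 -0.21  0.98  0.   -0.56] w 0.402
trans [-0.0105 -0.1127 -0.004 ] twist [-0.05  0.29 -0.17]
```

Emit:
step_arm(
  targets=[
    {"translation":[-0.004,-0.04,0],"twist":[0,0,0],"jaw":0.7},
    {"translation":[-0.008,-0.08,0],"twist":[0,0,0],"jaw":0.7},
    {"translation":[-0.01,-0.112,0],"twist":[0,0,0],"jaw":0.7},
    {"translation":[-0.01,-0.112,0],"twist":[0,0,0],"jaw":0.7},
    {"translation":[-0.01,-0.112,0],"twist":[0,0,0],"jaw":0.7},
  ],
)

```text
time_s: 5.12
tcp_pos: [0.5811, -0.2406, 0.1959]
tool_rot: [-0.299, 3.123, 0.001]
force: [-0.2, 1.1, -1.1]
gripper_width: 0.407
```

```bash
python3 - <<'E'
from h import *
st(); f=grab('wrist'); cv2.imwrite('pics/w3.png',f['image']); np.savez('w3.npz',**f); st()
E
```

```text
t 5.12 tcp [ 0.5811 -0.2406  0.1959] x [-0.982 -0.19  -0.005] z [ 0.005  0.001 -1.   ] F [-0.25  1.11 -1.07] M [-0.05 -0.01 -0.01] q [-0.51  0.49 -0.03  1.05  0.   -0.7 ] w 0.407
t 5.17 tcp [ 0.5811 -0.2403  0.196 ] x [-0.982 -0.19  -0.005] z [ 0.005  0.001 -1.   ] F [-0.62  0.92 -1.54] M [-0.03 -0.02  0.07] q [-0.51  0.49 -0.03  1.05  0.   -0.7 ] w 0.403
```

View pics/w3.png

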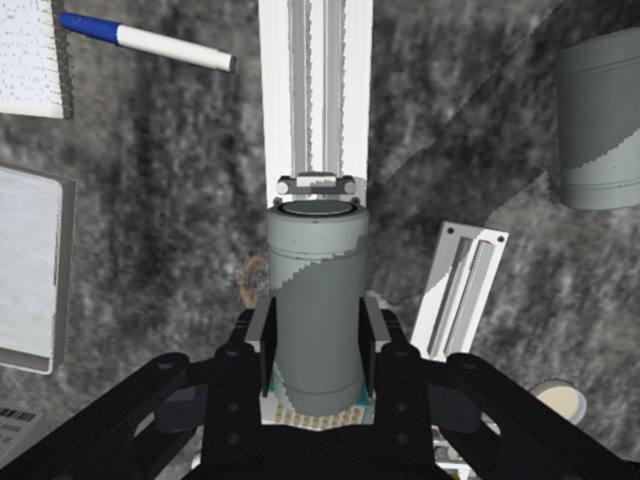

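The wrist view shows the stop plate at (316,180) with its bolts at (282,187) and (350,187). The V runs up the image along column 316, and the barrel I'm holding lines up with it. Next I'll fit the V faces, the stop edge and the held barrel.

```bash
cat >> h.py <<'E'
def vfit(P,c=(.4745,-.2635),yaw=11.1):
    a=np.radians(yaw);P=P.reshape(-1,3);d=P[:,:2]-np.array(c);l=d@[np.cos(a),np.sin(a)];m=d@[-np.sin(a),np.cos(a)]
    k=(abs(l)<.095)&(abs(m)<.0165)&(abs(m)>.006)&(P[:,2]>.021)&(P[:,2]<.033)&(l<.05)
    L,M,Z=l[k],m[k],P[k,2]
    s=least_squares(lambda p:(Z-p[0]-abs(M-p[1]-p[2]*L))*.707,[.017,0,0],loss='soft_l1',f_scale=.001)
    print('V n',k.sum(),'apex',s.x[0].round(4),'y0',s.x[1].round(4),'dyaw',np.degrees(s.x[2]).round(2),'L',L.min().round(3),L.max().round(3),'res',np.median(abs(s.fun)).round(5),'n+/-',(M>0).sum(),(M<0).sum())
    k=(abs(m)<.013)&(P[:,2]>.054)&(P[:,2]<.062)&(l>.03)&(l<.11)
    if k.sum()>5: print(' stop top l',np.percentile(l[k],[1,5,50,95,99]).round(4),'z',np.median(P[k,2]).round(4),k.sum())
    return l,m,P
E
python3 - <<'E'
from h import *
for n in ('w3','top1','scene1'):
    f=dict(np.load(n+'.npz')); P=cloud(f); print(n); l,m,Q=vfit(P)
    k=(abs(m)<.012)&(Q[:,2]>.036)&(Q[:,2]<.052)&(l>.03)&(l<.1); print(' face pts',k.sum(),np.percentile(l[k],[2,10,50]).round(4) if k.sum() else '')
f=dict(np.load('w3.npz')); cyl(cloud(f),(.581,-.2405),.188,.22,11.1)
f=dict(np.load('w2.npz')); cyl(cloud(f),(.4885,.115),.036,.065,-14.2)
P=cloud(dict(np.load('w3.npz')))
print('edge col 316', [(v,P[v,316].round(4).tolist()) for v in range(166,190,2)])
E
```

```text
w3
V n 3657 apex 0.0171 y0 0.0014 dyaw 0.05 L -0.059 0.05 res 0.00038 n+/- 1931 1726
 stop top l [0.0666 0.0668 0.0704 0.0743 0.0744] z 0.0581 380
 face pts 271 [0.0665 0.0666 0.0785]
top1
V n 427 apex 0.0167 y0 0.0013 dyaw 0.01 L -0.088 0.05 res 0.00119 n+/- 182 245
 stop top l [0.0684 0.0687 0.0724 0.0759 0.0763] z 0.0574 36
 face pts 40 [0.0511 0.0687 0.08  ]
scene1
V n 691 apex 0.0167 y0 0.0001 dyaw -0.08 L -0.092 0.049 res 0.00054 n+/- 433 258
 stop top l [0.0651 0.0655 0.0682 0.0736 0.0754] z 0.0571 57
 face pts 73 [0.0658 0.0662 0.0671]
cyl n 20415 ctr 0.5799 -0.2404 z 0.1872 yaw 11.08 len 0.0887 resid 0.00041
cyl n 20284 ctr 0.4875 0.1158 z 0.0339 yaw -14.13 len 0.0888 resid 0.0004
edge col 316 [(166, [0.5366, -0.2499, 0.0113]), (168, [0.5382, -0.2496, 0.0119]), (170, [0.5399, -0.2492, 0.0126]), (172, [0.5394, -0.2493, 0.0326]), (174, [0.5395, -0.2492, 0.0466]), (176, [0.5398, -0.2492, 0.0573]), (178, [0.5411, -0.2489, 0.0583]), (180, [0.5426, -0.2486, 0.0582]), (182, [0.5442, -0.2483, 0.0572]), (184, [0.5457, -0.248, 0.0579]), (186, [0.5471, -0.2477, 0.0583]), (188, [0.5505, -0.2471, 0.0452])]
```

Emit:
step_arm(
  targets=[
    {"translation":[0.04,0,0],"twist":[0,0.3,0],"jaw":0.7},
    {"translation":[0.08,-0.001,0],"twist":[0,0.3,0],"jaw":0.7},
    {"translation":[0.118,-0.001,0.01],"twist":[0,0.3,0],"jaw":0.7},
    {"translation":[0.118,-0.001,0.04],"twist":[0,0.3,0],"jaw":0.7},
    {"translation":[0.118,-0.001,0.07],"twist":[0,0.3,0],"jaw":0.7},
  ],
)

```text
time_s: 5.8
tcp_pos: [0.4658, -0.2628, 0.1257]
tool_rot: [-0.302, 3.126, -0.001]
force: [0.1, 0.3, -0.2]
gripper_width: 0.4
```

Emit:
step_arm(
  targets=[
    {"translation":[0,0,0.02],"twist":[0,0,0],"jaw":0.7},
    {"translation":[0,0,0.03],"twist":[0,0,0],"jaw":0.7},
    {"translation":[0,0,0.03],"twist":[0,0,0],"jaw":0.7},
  ],
)

```text
time_s: 6.18
tcp_pos: [0.4657, -0.262, 0.0956]
tool_rot: [-0.303, 3.126, 0.0]
force: [-0.1, -0.9, -1.1]
gripper_width: 0.404
```

```bash
python3 - <<'E'
from h import *
st(); row((.4654,-.2640,.0568),11.1,1)
E
```

```text
t 6.17 tcp [ 0.4657 -0.262   0.0956] x [-0.981 -0.192 -0.001] z [ 0.001  0.    -1.   ] F [-0.14 -0.94 -1.13] M [0.01 0.04 0.  ] q [-0.65  0.43 -0.42  0.72  0.   -0.84] w 0.404
trans [ 0.0007 -0.0019  0.0388] twist [-0.    0.03 -0.02]
```

Emit:
step_arm(
  targets=[
    {"translation":[0.0007,-0.0019,0.012],"twist":[0,0,0],"jaw":0.7},
    {"translation":[0.0007,-0.0019,0.024],"twist":[0,0,0],"jaw":0.7},
    {"translation":[0.0007,-0.0019,0.033],"twist":[0,0,0],"jaw":0.7},
    {"translation":[0.0007,-0.0019,0.035],"twist":[0,0,0],"jaw":0.7},
    {"translation":[0.0007,-0.0019,0.035],"twist":[0,0,0],"jaw":0.7},
  ],
)

```text
time_s: 6.8
tcp_pos: [0.4654, -0.264, 0.0605]
tool_rot: [-0.303, 3.127, 0.0]
force: [0.5, -0.1, -0.3]
gripper_width: 0.407
```

```bash
python3 - <<'E'
from h import *
st(); row((.4654,-.2640,.0568),11.1,1)
for n in ('scene','wrist'):
    f=grab(n); P=cloud(f); cyl(P,(.465,-.264),.045,.08,11.1); vfit(P)
st()
E
```

```text
t 6.8 tcp [ 0.4654 -0.264   0.0605] x [-0.981 -0.192 -0.   ] z [ 0.  0. -1.] F [ 0.53 -0.09 -0.26] M [-0.03  0.07  0.01] q [-0.65  0.47 -0.45  0.64  0.   -0.85] w 0.407
trans [-0.      0.      0.0037] twist [ 0.01  0.02 -0.02]
cyl n 1039 ctr 0.4631 -0.2651 z 0.0512 yaw 11.01 len 0.0886 resid 0.00093
V n 259 apex 0.0165 y0 0.0003 dyaw 0.06 L -0.092 -0.045 res 0.00048 n+/- 156 103
cyl n 20152 ctr 0.4643 -0.2639 z 0.0914 yaw 10.93 len 0.0889 resid 0.00382
V n 3424 apex 0.0171 y0 0.0013 dyaw -0.05 L -0.091 -0.052 res 0.00034 n+/- 1813 1611
t 6.9 tcp [ 0.4656 -0.2642  0.0608] x [-0.981 -0.192 -0.001] z [ 0.001 -0.    -1.   ] F [ 0.68 -0.31 -1.64] M [0.04 0.01 0.01] q [-0.65  0.47 -0.45  0.64  0.   -0.85] w 0.402
```

Emit:
step_arm(
  targets=[
    {"translation":[0,-0.0003,0.0012],"twist":[0,0,0],"jaw":0.7},
    {"translation":[0,-0.0003,0.002],"twist":[0,0,0],"jaw":0.7},
    {"translation":[0,-0.0003,0.0027],"twist":[0,0,0],"jaw":0.7},
    {"translation":[0,-0.0003,0.0033],"twist":[0,0,0],"jaw":0.7},
  ],
)

```text
time_s: 7.4
tcp_pos: [0.4657, -0.2645, 0.0575]
tool_rot: [-0.303, 3.126, -0.001]
force: [-0.2, -0.6, -0.8]
gripper_width: 0.402
```

```bash
python3 - <<'E'
from h import *
st()
E
```

```text
t 7.4 tcp [ 0.4657 -0.2645  0.0575] x [-0.981 -0.192 -0.001] z [ 0.001 -0.    -1.   ] F [-0.19 -0.64 -0.84] M [ 0.04 -0.05  0.04] q [-0.65  0.48 -0.45  0.64  0.   -0.85] w 0.402
```

Emit:
step_arm(
  targets=[
    {"translation":[0,0,0.0004],"twist":[0,0,0],"jaw":0.7},
    {"translation":[0,0,0.0008],"twist":[0,0,0],"jaw":0.7},
  ],
)

```text
time_s: 7.65
tcp_pos: [0.4657, -0.2644, 0.0567]
tool_rot: [-0.303, 3.126, -0.0]
force: [-0.2, 0.8, 0.9]
gripper_width: 0.404
```

Emit:
step_arm(
  targets=[
    {"translation":[0,0,0.0004],"twist":[0,0,0],"jaw":0.7},
    {"translation":[0,0,0.0004],"twist":[0,0,0],"jaw":0.7},
  ],
)

```text
time_s: 7.9
tcp_pos: [0.4657, -0.2643, 0.0566]
tool_rot: [-0.303, 3.126, -0.0]
force: [-0.8, 0.9, 4.8]
gripper_width: 0.409
```

```bash
python3 - <<'E'
from h import *
st()
E
```

```text
t 7.9 tcp [ 0.4657 -0.2643  0.0566] x [-0.981 -0.192 -0.001] z [ 0.001 -0.    -1.   ] F [-0.79  0.89  4.76] M [ 0.25  0.29 -0.08] q [-0.65  0.48 -0.45  0.63  0.   -0.85] w 0.409
```

Contact at about 5 N, at the expected height (axis about 48 mm). I'll open the jaws briefly so the barrel can settle into the V, then grip it again.

Emit:
step_arm(
  targets=[
    {"translation":[0,0,0],"twist":[0,0,0],"jaw":0.45},
    {"translation":[0,0,0],"twist":[0,0,0],"jaw":0.45},
    {"translation":[0,0,0],"twist":[0,0,0],"jaw":0.45},
  ],
  squeeze=30,
)

```text
time_s: 8.28
tcp_pos: [0.4657, -0.2644, 0.0565]
tool_rot: [-0.303, 3.126, -0.0]
force: [0.2, -0.1, -0.4]
gripper_width: 0.552
```

```bash
python3 - <<'E'
from h import *
st()
f=grab('wrist'); P=cloud(f); cyl(P,(.465,-.264),.05,.08,11.1); vfit(P); f=grab('scene'); cyl(cloud(f),(.465,-.264),.05,.08,11.1)
E
```

```text
t 8.28 tcp [ 0.4657 -0.2644  0.0565] x [-0.981 -0.192 -0.001] z [ 0.001 -0.    -1.   ] F [ 0.16 -0.11 -0.35] M [ 0.    0.02 -0.01] q [-0.65  0.48 -0.45  0.63  0.   -0.85] w 0.552
cyl n 20962 ctr 0.4644 -0.264 z 0.048 yaw 11.16 len 0.0888 resid 0.00039
V n 3571 apex 0.0171 y0 0.0014 dyaw 0.06 L -0.091 -0.052 res 0.00034 n+/- 1893 1678
cyl n 1034 ctr 0.4642 -0.2652 z 0.0474 yaw 11.39 len 0.089 resid 0.00083
```

Emit:
step_arm(
  targets=[
    {"translation":[0,0.0004,0],"twist":[0,0,0],"jaw":0.45},
    {"translation":[0,0.0004,0],"twist":[0,0,0],"jaw":0.7},
    {"translation":[0,0.0004,0],"twist":[0,0,0],"jaw":0.7},
    {"translation":[0,0.0004,0],"twist":[0,0,0],"jaw":0.7},
    {"translation":[0,0.0004,0],"twist":[0,0,0],"jaw":0.7},
  ],
)

```text
time_s: 9.0
tcp_pos: [0.4657, -0.2643, 0.0568]
tool_rot: [-0.303, 3.126, -0.001]
force: [-0.7, -0.3, 3.7]
gripper_width: 0.405
```

Emit:
step_arm(
  targets=[
    {"translation":[0,0,0.0003],"twist":[0,0,0],"jaw":0.7},
    {"translation":[0,0,0.0003],"twist":[0,0,0],"jaw":0.7},
  ],
)

```text
time_s: 9.25
tcp_pos: [0.4657, -0.2643, 0.0567]
tool_rot: [-0.303, 3.126, -0.002]
force: [-1.9, 0.3, 5.5]
gripper_width: 0.406
```

```bash
python3 - <<'E'
from h import *
st()
E
```

```text
t 9.25 tcp [ 0.4657 -0.2643  0.0567] x [-0.981 -0.192 -0.001] z [ 0.001 -0.001 -1.   ] F [-1.86  0.29  5.46] M [-0.05  0.35  0.02] q [-0.65  0.48 -0.46  0.63  0.   -0.85] w 0.406
```

Emit:
step_arm(
  targets=[
    {"translation":[-0.004,0,0.0003],"twist":[0,0,0],"jaw":0.7},
    {"translation":[-0.008,0,0.0003],"twist":[0,0,0],"jaw":0.7},
    {"translation":[-0.012,0,0.0003],"twist":[0,0,0],"jaw":0.7},
    {"translation":[-0.016,0,0.0003],"twist":[0,0,0],"jaw":0.7},
    {"translation":[-0.02,0,0.0003],"twist":[0,0,0],"jaw":0.7},
  ],
)

```text
time_s: 9.88
tcp_pos: [0.4849, -0.2606, 0.0567]
tool_rot: [-0.303, 3.127, -0.002]
force: [-2.3, -0.8, 6.6]
gripper_width: 0.409
```

```bash
python3 - <<'E'
from h import *
st(); f=grab('wrist'); P=cloud(f); cyl(P,(.485,-.26),.05,.08,11.1); vfit(P);st()
E
```

```text
t 9.88 tcp [ 0.4849 -0.2606  0.0567] x [-0.981 -0.192 -0.   ] z [ 0.    -0.001 -1.   ] F [-2.28 -0.77  6.61] M [-0.11  0.62 -0.01] q [-0.63  0.5  -0.41  0.65 -0.   -0.82] w 0.409
cyl n 21277 ctr 0.4934 -0.2584 z 0.0479 yaw 11.16 len 0.1087 resid 0.00042
V n 5692 apex 0.0171 y0 0.0015 dyaw 0.17 L -0.091 -0.033 res 0.00035 n+/- 3011 2681
 stop top l [0.0657 0.066  0.0679 0.0719 0.0728] z 0.0582 696
t 9.93 tcp [ 0.4855 -0.2604  0.0567] x [-0.981 -0.192 -0.001] z [ 0.001 -0.001 -1.   ] F [-1.82 -0.16  5.45] M [-0.09  0.43  0.01] q [-0.63  0.5  -0.41  0.65 -0.   -0.82] w 0.404
```

Emit:
step_arm(
  targets=[
    {"translation":[-0.003,0,0.0003],"twist":[0,0,0],"jaw":0.7},
    {"translation":[-0.006,0,0.0003],"twist":[0,0,0],"jaw":0.7},
    {"translation":[-0.008,0,0.0003],"twist":[0,0,0],"jaw":0.7},
    {"translation":[-0.008,0,0.0003],"twist":[0,0,0],"jaw":0.7},
  ],
)

```text
time_s: 10.42
tcp_pos: [0.4931, -0.2589, 0.0567]
tool_rot: [-0.303, 3.126, -0.002]
force: [-2.4, 0.0, 6.3]
gripper_width: 0.406
```

Emit:
step_arm(
  targets=[
    {"translation":[-0.0005,0,0.0003],"twist":[0,0,0],"jaw":0.7},
    {"translation":[-0.001,0,0.0003],"twist":[0,0,0],"jaw":0.7},
  ],
)

```text
time_s: 10.68
tcp_pos: [0.4936, -0.2589, 0.0567]
tool_rot: [0.303, -3.126, 0.003]
force: [-2.5, 0.1, 7.2]
gripper_width: 0.409
```

```bash
python3 - <<'E'
from h import *
st()
E
```

```text
t 10.68 tcp [ 0.4936 -0.2589  0.0567] x [-0.981 -0.192  0.001] z [-0.    -0.002 -1.   ] F [-2.47  0.13  7.15] M [-0.11  0.61  0.06] q [-0.61  0.51 -0.39  0.66 -0.   -0.81] w 0.409
```

Emit:
step_arm(
  targets=[
    {"translation":[-0.0006,0,0.0003],"twist":[0,0,0],"jaw":0.7},
    {"translation":[-0.0012,0,0.0003],"twist":[0,0,0],"jaw":0.7},
  ],
)

```text
time_s: 10.92
tcp_pos: [0.4942, -0.2587, 0.0567]
tool_rot: [0.302, -3.125, 0.003]
force: [-3.1, -0.1, 6.4]
gripper_width: 0.403
```

Emit:
step_arm(
  targets=[
    {"translation":[-0.0006,0,0.0002],"twist":[0,0,0],"jaw":0.7},
    {"translation":[-0.001,0,0.0002],"twist":[0,0,0],"jaw":0.7},
  ],
)

```text
time_s: 11.18
tcp_pos: [0.4946, -0.2586, 0.0567]
tool_rot: [0.302, -3.124, 0.004]
force: [-3.5, -0.3, 6.4]
gripper_width: 0.405
```

```bash
python3 - <<'E'
from h import *
st()
E
```

```text
t 11.18 tcp [ 0.4946 -0.2586  0.0567] x [-0.981 -0.192  0.003] z [-0.003 -0.003 -1.   ] F [-3.51 -0.34  6.41] M [-0.16  0.55 -0.  ] q [-0.61  0.52 -0.39  0.67 -0.   -0.8 ] w 0.405
```

Emit:
step_arm(
  targets=[
    {"translation":[-0.0006,0,0.0002],"twist":[0,0,0],"jaw":0.7},
    {"translation":[-0.0006,0,0.0002],"twist":[0,0,0],"jaw":0.7},
    {"translation":[-0.0006,0,0.0002],"twist":[0,0,0],"jaw":0.7},
  ],
)

```text
time_s: 11.55
tcp_pos: [0.4948, -0.2586, 0.0567]
tool_rot: [0.302, -3.123, 0.004]
force: [-2.5, -0.3, 5.0]
gripper_width: 0.407
```

```bash
python3 - <<'E'
from h import *
st();f=grab('wrist'); P=cloud(f); l,m,Q=vfit(P); st()
for lo in (.0,): 
    k=(abs(m-.0015)<.008)&(Q[:,2]>.062)&(Q[:,2]<.075)&(l>-.06)&(l<.09); print('barrel top l',np.percentile(l[k],[.2,1,50,99]).round(4))
cv2.imwrite('pics/w4.png',f['image'])
f=grab('scene'); cv2.imwrite('pics/s4.png',cv2.resize(f['image'][270:390,320:440],None,fx=5,fy=5,interpolation=cv2.INTER_CUBIC)); P=cloud(f); l,m,Q=vfit(P);cyl(P,(.494,-.2595),.05,.075,11.1,rad=.047)
E
```

```text
t 11.55 tcp [ 0.4948 -0.2586  0.0567] x [-0.982 -0.191  0.004] z [-0.003 -0.003 -1.   ] F [-2.53 -0.27  4.96] M [-0.12  0.52  0.02] q [-0.61  0.52 -0.39  0.67 -0.   -0.8 ] w 0.407
V n 6824 apex 0.0171 y0 0.0014 dyaw 0.04 L -0.091 -0.023 res 0.00035 n+/- 3620 3204
 stop top l [0.0712 0.0714 0.073  0.0746 0.0747] z 0.0582 45
t 11.6 tcp [ 0.4948 -0.2586  0.0567] x [-0.982 -0.191  0.004] z [-0.003 -0.003 -1.   ] F [-2.75 -1.18  5.  ] M [-0.11  0.51 -0.02] q [-0.61  0.52 -0.39  0.67 -0.   -0.8 ] w 0.408
barrel top l [-0.0245 -0.0241  0.0133  0.0636]
V n 409 apex 0.0167 y0 0.0002 dyaw 0.02 L -0.092 -0.019 res 0.00054 n+/- 250 159
cyl n 877 ctr 0.4933 -0.2597 z 0.0474 yaw 11.18 len 0.0891 resid 0.00089
```

View pics/s4.png

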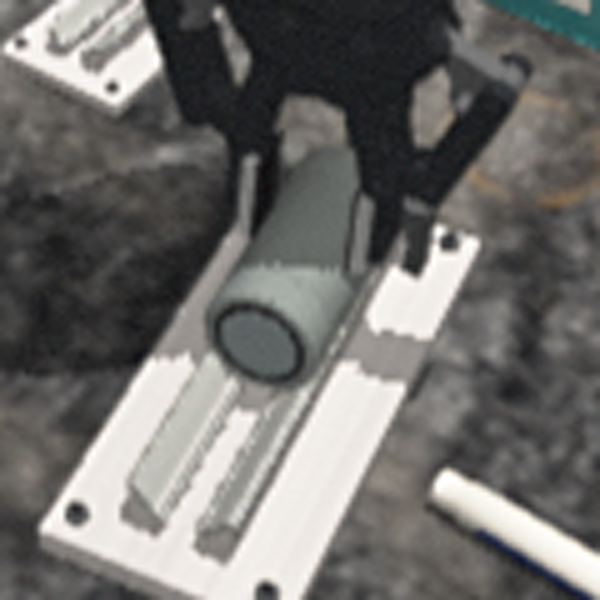

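The scene view shows the barrel lying in the V at (260,330), clear of obstacles. By the numbers it is about 1 mm short of the stop, so I'll keep creeping.

Emit:
step_arm(
  targets=[
    {"translation":[-0.0005,0,0.0002],"twist":[0,0,0],"jaw":0.7},
    {"translation":[-0.0012,0,0.0002],"twist":[0,0,0],"jaw":0.7},
    {"translation":[-0.0012,0,0.0002],"twist":[0,0,0],"jaw":0.7},
  ],
)

```text
time_s: 12.02
tcp_pos: [0.4951, -0.2585, 0.0567]
tool_rot: [0.301, -3.122, 0.005]
force: [-3.6, -0.9, 6.7]
gripper_width: 0.407
```

Emit:
step_arm(
  targets=[
    {"translation":[-0.0005,0,0.0002],"twist":[0,0,0],"jaw":0.7},
    {"translation":[-0.0012,0,0.0002],"twist":[0,0,0],"jaw":0.7},
    {"translation":[-0.0012,0,0.0002],"twist":[0,0,0],"jaw":0.7},
  ],
)

```text
time_s: 12.4
tcp_pos: [0.4951, -0.2585, 0.0567]
tool_rot: [0.3, -3.119, 0.006]
force: [-4.6, -0.9, 7.0]
gripper_width: 0.408
```

```bash
python3 - <<'E'
from h import *
st()
E
```

```text
t 12.4 tcp [ 0.4951 -0.2585  0.0567] x [-0.982 -0.191  0.008] z [-0.007 -0.004 -1.   ] F [-4.59 -0.93  6.99] M [-0.21  0.87  0.06] q [-0.61  0.52 -0.39  0.67 -0.01 -0.8 ] w 0.408
```

Emit:
step_arm(
  targets=[
    {"translation":[-0.0008,0,0.0001],"twist":[0,0,0],"jaw":0.7},
    {"translation":[-0.0018,0,0.0001],"twist":[0,0,0],"jaw":0.7},
    {"translation":[-0.0018,0,0.0001],"twist":[0,0,0],"jaw":0.7},
  ],
)

```text
time_s: 12.78
tcp_pos: [0.4951, -0.2585, 0.0567]
tool_rot: [0.299, -3.116, 0.007]
force: [-5.7, -1.8, 7.4]
gripper_width: 0.409
```

```bash
python3 - <<'E'
from h import *
st(); row((.4951,-.2585,.0567),11.13,1); f=grab('wrist'); P=cloud(f); l,m,Q=vfit(P)
k=(abs(m-.0015)<.008)&(Q[:,2]>.062)&(Q[:,2]<.075)&(l>-.06)&(l<.09); print('barrel top l',np.percentile(l[k],[.2,1,50,99]).round(4))
f=grab('scene');cyl(cloud(f),(.494,-.2595),.05,.075,11.1,rad=.047);st()
E
```

```text
t 12.78 tcp [ 0.4951 -0.2585  0.0567] x [-0.982 -0.19   0.012] z [-0.011 -0.006 -1.   ] F [-5.71 -1.76  7.4 ] M [-0.33  1.21  0.01] q [-0.61  0.52 -0.38  0.67 -0.01 -0.8 ] w 0.409
trans [ 0.  0. -0.] twist [-0.19 -0.68 -0.16]
V n 6837 apex 0.0171 y0 0.0013 dyaw 0.01 L -0.091 -0.023 res 0.00035 n+/- 3609 3228
 stop top l [0.0714 0.0716 0.0732 0.0744 0.0748] z 0.0582 38
barrel top l [-0.0242 -0.0238  0.0139  0.0638]
cyl n 874 ctr 0.4937 -0.2596 z 0.0475 yaw 11.12 len 0.0898 resid 0.00082
t 12.88 tcp [ 0.4951 -0.2586  0.0567] x [-0.982 -0.19   0.012] z [-0.011 -0.006 -1.   ] F [-5.73 -2.42  7.3 ] M [-0.33  1.2   0.07] q [-0.61  0.52 -0.38  0.67 -0.01 -0.8 ] w 0.406
```

Three pushes without motion while the axial force rose from 2.5 to 6 N, so the stop is met. The tool has pitched 0.7° under the push, so I'll relax the grip, straighten it and grip again.

Emit:
step_arm(
  targets=[
    {"translation":[0,0,0],"twist":[-0.2,-0.7,-0.1],"jaw":0.7},
    {"translation":[0,0,0],"twist":[-0.2,-0.7,-0.1],"jaw":0.45},
    {"translation":[0,0,0],"twist":[-0.2,-0.7,-0.1],"jaw":0.45},
    {"translation":[0,0,0],"twist":[-0.2,-0.7,-0.1],"jaw":0.45},
  ],
)

```text
time_s: 13.38
tcp_pos: [0.4951, -0.2582, 0.0564]
tool_rot: [-0.303, 3.127, 0.001]
force: [-0.2, -1.3, -0.3]
gripper_width: 0.55
```

```bash
python3 - <<'E'
from h import *
st(); row((.4951,-.2585,.0567),11.13,1); f=grab('wrist'); P=cloud(f); l,m,Q=vfit(P)
k=(abs(m-.0015)<.008)&(Q[:,2]>.062)&(Q[:,2]<.075)&(l>-.06)&(l<.09); print('barrel top l',np.percentile(l[k],[.2,1,50,99]).round(4))
cyl(P,(.494,-.2595),.05,.075,11.1,rad=.047)
E
```

```text
t 13.38 tcp [ 0.4951 -0.2582  0.0564] x [-0.981 -0.192 -0.   ] z [-0.     0.001 -1.   ] F [-0.23 -1.26 -0.3 ] M [-0.03 -0.01 -0.01] q [-0.61  0.52 -0.39  0.66  0.   -0.81] w 0.55
trans [ 0.     -0.0003 -0.0003] twist [ 0.04  0.01 -0.05]
V n 6924 apex 0.0171 y0 0.0013 dyaw 0.04 L -0.091 -0.023 res 0.00034 n+/- 3667 3257
 stop top l [0.071  0.0715 0.073  0.0742 0.0742] z 0.0584 31
barrel top l [-0.0244 -0.0239  0.0134  0.0639]
cyl n 20461 ctr 0.4938 -0.2583 z 0.0479 yaw 11.15 len 0.0888 resid 0.00037
```

Emit:
step_arm(
  targets=[
    {"translation":[0,-0.0001,0],"twist":[0,0,0],"jaw":0.7},
    {"translation":[0,-0.0001,0],"twist":[0,0,0],"jaw":0.7},
    {"translation":[0,-0.0001,0],"twist":[0,0,0],"jaw":0.7},
    {"translation":[0,-0.0001,0],"twist":[0,0,0],"jaw":0.7},
  ],
  squeeze=40,
)

```text
time_s: 13.92
tcp_pos: [0.4953, -0.2585, 0.0567]
tool_rot: [-0.303, 3.127, 0.0]
force: [-1.4, -0.2, 5.1]
gripper_width: 0.404
```

Emit:
step_arm(
  targets=[
    {"translation":[-0.0006,0,0.0002],"twist":[0,0,0],"jaw":0.7},
    {"translation":[-0.0006,0,0.0004],"twist":[0,0,0],"jaw":0.7},
    {"translation":[-0.0006,0,0.0005],"twist":[0,0,0],"jaw":0.7},
  ],
)

```text
time_s: 14.3
tcp_pos: [0.4954, -0.2585, 0.0566]
tool_rot: [0.303, -3.126, 0.0]
force: [-3.3, 0.6, 8.6]
gripper_width: 0.404
```

```bash
python3 - <<'E'
from h import *
st(); row((.4951,-.2585,.0567),11.13,1)
E
```

```text
t 14.3 tcp [ 0.4954 -0.2585  0.0566] x [-0.981 -0.192  0.001] z [-0. -0. -1.] F [-3.3   0.55  8.64] M [ 0.11  0.72 -0.05] q [-0.61  0.52 -0.39  0.67 -0.   -0.81] w 0.404
trans [ 0.0003  0.0001 -0.0001] twist [-0.   -0.03 -0.06]
```

Emit:
step_arm(
  targets=[
    {"translation":[-0.0004,0,0.0006],"twist":[0,0,0],"jaw":0.7},
    {"translation":[-0.0004,0,0.0008],"twist":[0,0,0],"jaw":0.7},
    {"translation":[-0.0004,0,0.0008],"twist":[0,0,0],"jaw":0.7},
    {"translation":[-0.0004,0,0.0008],"twist":[0,0,0],"jaw":0.7},
  ],
)

```text
time_s: 14.8
tcp_pos: [0.4954, -0.2586, 0.0566]
tool_rot: [0.303, -3.126, 0.001]
force: [-3.9, 1.8, 11.2]
gripper_width: 0.402
```

```bash
python3 - <<'E'
from h import *
st(); row((.4951,-.2585,.0567),11.13,1)
E
```

```text
t 14.8 tcp [ 0.4954 -0.2586  0.0566] x [-0.981 -0.192  0.001] z [-0.001 -0.001 -1.   ] F [-3.86  1.78 11.18] M [0.16 0.84 0.02] q [-0.61  0.52 -0.39  0.67 -0.   -0.81] w 0.402
trans [ 0.0003  0.0001 -0.0001] twist [-0.03 -0.06 -0.07]
```

Emit:
step_arm(
  targets=[
    {"translation":[-0.0004,0.0002,0.0009],"twist":[0,0,0],"jaw":0.7},
    {"translation":[-0.0004,0.0002,0.0009],"twist":[0,0,0],"jaw":0.7},
    {"translation":[-0.0004,0.0002,0.0009],"twist":[0,0,0],"jaw":0.7},
    {"translation":[-0.0004,0.0002,0.0009],"twist":[0,0,0],"jaw":0.7},
  ],
)

```text
time_s: 15.3
tcp_pos: [0.4954, -0.2586, 0.0566]
tool_rot: [0.302, -3.125, 0.002]
force: [-3.6, 0.7, 11.0]
gripper_width: 0.4
```

```bash
python3 - <<'E'
from h import *
st(); f=grab('wrist'); P=cloud(f); l,m,Q=vfit(P); st()
k=(abs(m-.0015)<.008)&(Q[:,2]>.062)&(Q[:,2]<.075)&(l>-.06)&(l<.09); print('barrel top l',np.percentile(l[k],[.2,1,50,99]).round(4))
cyl(P,(.494,-.2595),.05,.075,11.1,rad=.047)
# axis pitch: crest height vs l
k=(abs(m-.0014)<.002)&(Q[:,2]>.06)&(l>-.023)&(l<.015); print('crest slope deg',np.degrees(np.polyfit(l[k],Q[k,2],1)[0]),k.sum())
for i in range(8): grab('scene'); print(readout.state()['force'].round(1))
cv2.imwrite('pics/w5.png',f['image'])
E
```

```text
t 15.3 tcp [ 0.4954 -0.2586  0.0566] x [-0.981 -0.192  0.002] z [-0.001 -0.002 -1.   ] F [-3.6   0.67 11.05] M [ 0.18  0.9  -0.04] q [-0.61  0.52 -0.39  0.67 -0.   -0.8 ] w 0.4
V n 6907 apex 0.0171 y0 0.0014 dyaw 0.07 L -0.091 -0.023 res 0.00035 n+/- 3666 3241
 stop top l [0.0712 0.0714 0.073  0.0742 0.0747] z 0.0584 27
t 15.35 tcp [ 0.4954 -0.2585  0.0566] x [-0.981 -0.192  0.002] z [-0.002 -0.001 -1.   ] F [-4.21  0.5  11.17] M [ 0.14  0.84 -0.01] q [-0.61  0.52 -0.39  0.67 -0.   -0.8 ] w 0.404
barrel top l [-0.0241 -0.0238  0.0136  0.0639]
cyl n 19633 ctr 0.4939 -0.2583 z 0.0479 yaw 11.15 len 0.0888 resid 0.00039
crest slope deg 127.9363987737317 1912
[-4.3  0.7 11.3]
[-4.3 -0.5 11.6]
[-3.7  1.1 12.8]
[-2.8  0.3 11.1]
[-3.8  0.6 11.2]
[-4.2  1.4 11.5]
[-4.2  1.4 11.6]
[-3.4  0.6 10.5]
```

View pics/w5.png

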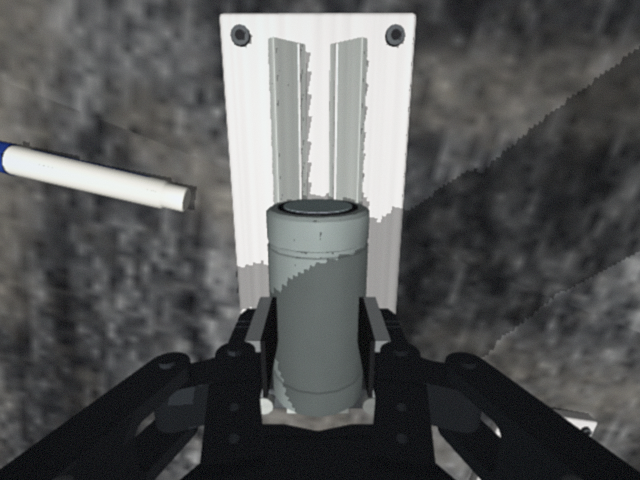

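The wrist view shows the barrel centred over the V at (318,300), parallel to it, with the pen and base untouched. The down force holds steady at about 11.3 N and the push toward the stop at about 4 N. I'm handing it in.

```bash
python3 -c "
from h import *
print(ticket.job_done()); st()"
```

```text
the job is handed in; nothing more can be done
None
the job is handed in; nothing more can be done
```

The lens barrel is against the end stop, lying in the V and still gripped and pressed down. I handed the job in at about 16 s; no verdict was given.

**What I did:** I lifted the barrel off the rods and lowered it into the V about 31 mm short of the stop, at roughly 5 N. I opened the jaws briefly so it could settle, gripped again and slid it along. At the stop it stopped moving while the push rose from 2.5 to 6 N. The tool had tilted 0.7° by then, so I relaxed the grip, straightened it, gripped again and pressed down.

**Last checks:**
- **Seating:** the axis is at 47.9 mm against 48 mm, and the yaw is 11.15° against about 11.15° for the V. It is sideways on the V's centre line to about 0.2 mm.
- **Forces:** the down force averaged about 11.3 N, with single readings from 10.5 to 12.8 N. The push toward the stop was about 4 N and the side load about 1 N.

**Failed or uncertain:**
- My check of the barrel's tilt along its length gave a meaningless number, so levelness rests on the cylinder fit (0.4 mm residual).
- The measured moment suggests the pressure sits somewhat toward the barrel's near end, but within its length.
- The camera put the barrel within about 1 mm of the stop, so contact there is judged from the force.

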